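Snug the adjustable wrench and tighten the drain nut

ROBOT

A 6-joint arm with a two-finger parallel gripper is mounted at the origin on the work surface. World frame = base frame: x ahead of the robot, y to its left, z up, the work surface at z = 0. Lengths are in m, angles in degrees, forces in N, time in s.
With the tool pointing down it reaches from about 0.3 to 0.75 m from the base axis. Payload 8.5 kg.
Tool frame: the origin (TCP) lies midway between the tips of the shut fingers; the grasp point (between the pads) lies 19 mm behind it; z points along the fingers, y is the direction in which the jaws open and shut (so a half turn about z gives the same grasp; the last joint's range is limited). The gripper opens to 85 mm and grips with 20 to 120 N. Pads are 22 mm wide; open, the fingers measure 114 mm over their backs; the gripper's body (76 mm by 85 mm) begins 54 mm behind the grasp point. The pads swing forward as they close: fully open they stand 13 mm farther back than shut.
Start: joints at [-84.471, 21.807, 74.336, -0, 83.858, -12.336], TCP at [0.169, -0.523, 0.231] pointing down, gripper open.
Joint ranges: [-178.18, 178.18], [-50.72, 133.34], [12.68, 142.11], [-81.47, 261.47], [9.98, 163.14], [-165.26, 165.26]. Speed limits (degrees/s): [136.94, 136.94, 180, 180, 180, 180].

INTERFACE

Orientations are given as a 3x3 rotation matrix whose columns are the frame's x, y, z axes.
In Python, from rig import env, viewer, ticket gives the robot as it stands. The module is installed in compiled form; this text tells all that it offers.
- The arm moves only by the shell command python3 -m pendant 'ROWS' [FORCE]. ROWS is JSON, a list of rows, each a list of 3 entries, a list of its own where there are three numbers: the shift along the world's x, y, z in mm, then the turn about the world's z in rad, then the opening, from -1 (shut) to 1 (fully open). A call has 1 to 12 rows; each row shifts and turns the pose as measured when the row begins; what a row does not reach is not made up. A row lasts 1/8 s, in which the tool goes at most 62.5 mm and 10.7 degrees, less where a joint would pass 70% of its speed; a pose out of reach is approached as far as the arm can. A call with a gripper value outside its range is refused whole. The fingers move at their own pace and stop on an object; FORCE is the grip in N (left out, the last holds). Time passes only in rows, so rows that do not move let the fingers close. It gives the time, the measured TCP pose, the force and the opening at its end, in the units of the state.
- env.observe(): the state, without advancing time (a new reading comes with each control period).
- viewer.get_image(name): name is "scene" or "top" or "wrist"; returns (picture, depth): 400x640x3 uint8, red, green, blue; 400x640 float32, m along the optical axis (not along the pixel's ray), 0 where there is no reading.
- viewer.camera_params(name): a dict with "fx", "fy", "cx", "cy" (pixels), "rvec" (rotation vector, rad) and "tvec" (3), from world to camera coordinates, as OpenCV has them; the wrist camera has in their place "T_tool_cam" (4x4, takes a point from camera to tool coordinates, whose origin is the TCP and whose axes are the flange's). Camera axes: x right, y down, z forward; pixel columns grow to the right and rows downward; lengths in m; the calibration is good to about 2 mm. A picture is of the moment at which its call begins: read the wrist's pose just before it. camera_params takes no time and is no camera call.
- ticket.close_job(): hands the job in, once; it reports no verdict.
The state is a dict: "time_s": time; "q": joint angles; "qvel": joint speeds; "joint_efforts": joint torques, N m; "position": TCP position; "tool_rot": TCP orientation; "ft_force": force on the tool from outside, world axes, zero at the start; "wrist_torque": the same for the moment, N m; "grip_width": finger opening in m.
Only numpy, scipy, OpenCV 4.12 (cv2) and the standard library are available. Lean on these libraries where they do the work, as an engineer would, in place of code of your own. Each camera call takes 0.05 s, during which the arm holds its last target. There are 200 camera calls.

TASK

Put the adjustable wrench flat on the bench with its open jaws round the drain fitting's hex nut, roll its worm until the jaw is snug on two flats of the nut, and only then swing the handle to tighten the nut clockwise (seen from above) by one flat, a sixth of a turn. Never turn the nut with the jaw loose, do not turn it backwards, and leave the jaw snug and the wrench lying on the nut. The basket, the jar, the dish and the movement holder are in use: do not knock or shift them.

Things in the scene. Friction and masses are not known exactly. Their poses are not given: they have to be found in the camera images.
- wrench: Plain steel adjustable wrench, flat on the bench, 180 mm long, 14 mm thick, about 0.45 kg. Origin: on the underside, on the handle's axis, near the balance point. +x runs along the handle to the head, z up. Handle: straight bar 22 mm wide (y -11 to 11), x = -95 to -2; head x = -2 to 84, y -36 to 26. Fixed jaw at +y: inner face y = 13.5, x = 53 to 84, outer face y = 26; throat (bottom of the mouth) at x = 53.
- mouth (a point): Point in the wrench's mouth where the nut's centre lies when the jaw is snug on it: x = 70, y = 0, z = 6.5 mm in the wrench's frame, axes as the wrench's. A corner of the nut meets the throat when the nut's centre is 1.4 mm nearer the handle than this point.
- jaw_face (a point): Point on the inner face of the moving jaw (the -y jaw, 12.5 mm thick in y, x = 53 to 83 in the wrench's frame, 13 mm high), level with point mouth; it slides along the wrench's +y as it closes. Axes as the wrench's.
- jaw (a joint): How far the moving jaw has closed (m, 0 to 0.016, grows as it closes). Opening between the jaws = 36.5 mm minus this; snug on the 27 mm nut at 0.0095. Starts between 0 and 0.0035.
- worm_axis (a point): Centre of the worm: x = 29, y = -8, z = 11 mm in the wrench's frame, axes as the wrench's. The worm is a knurled dark steel roller, radius 9, length 19 mm, axis along the wrench's y, in a window of the head; its top is at z = 20 mm, 6 mm proud of the wrench's face. It is rigid: press it lightly (5 to 15 N is enough).
- worm (a joint): Turn of the worm (rad), geared to the jaw: 6 mm of jaw per turn. A fingertip pressed on its top and drawn towards the head (+x of the wrench) rolls it by friction and closes the jaw, 9.4 mm of rolling stroke per mm; drawn to the handle it opens. It drags with about 3 N and stays where it is left. The stroke also pushes the wrench's throat against the nut; once the jaw is snug the fingertip slips.
- nut_center (a point): Centre of the brass hex nut of the drain fitting, at half its height: 27 mm across flats, 31.2 mm across corners, its top at z = 13 mm and a steel stub of radius 8.5 mm up to z = 15.5 mm. It sits right on the bench in a flush steel collar of radius 42 mm. Its y axis is square to two of its flats (flats face y, and y turned by +-60 degrees), its x axis points at a corner; the axes turn with the nut.
- nut (a joint): How far the nut has been turned from its start (rad, 0 at the start, grows clockwise seen from above: tightening). It turns stiffly (0.25 N m) and stays where it is left; one flat = 1.047.
- basket: Bystander: steel cleaning basket with black frame and lid, upright cylinder, radius 35, height 65 mm, loose; origin at the centre of its underside.
- jar: Bystander: amber glass jar, radius 22, height 60 mm, loose; origin at the centre of its underside.
- dish: Bystander: lidded aluminium parts dish, radius 27, height 26 mm, loose; origin at the centre of its underside.
- holder: Bystander: round aluminium watch-movement holder, radius 20, height 20 mm, loose, between the robot and the nut; origin at the centre of its underside.
Not all that is in view belongs to the job. Leave any green look-alike of the wrench alone.

How it is judged (in metres and radians):
On the way, in this order (a step that is already met when the one before it is completed fails the run):
1. the wrench lies flat with the nut between its open jaws, the nut not yet turned (x of nut_center in the frame of mouth between -0.006 and 0.009 m and y of nut_center in the frame of mouth between -0.013 and 0.005 m and height (world z) of wrench below 0.005 m and angle between wrench's own z axis and vertical below 0.08 rad and value of joint jaw below 0.0078 m and value of joint nut between -0.2 and 0.2 rad), for 0.2 s.
2. the jaw is closed snugly on the nut (within 1.3 mm) and the nut has not been turned yet (value of joint jaw above 0.0082 m and x of nut_center in the frame of mouth between -0.006 and 0.009 m and y of nut_center in the frame of mouth between -0.004 and 0.004 m and height (world z) of wrench below 0.005 m and value of joint nut between -0.2 and 0.2 rad), for 0.2 s.
At the end, for the whole second after the job is handed in: The nut has been turned clockwise by 60 degrees (49 to 70 are accepted), the wrench lies still and flat on the bench with the nut in its mouth, and its jaw is still snug (opening at most 28.7 mm on the 27 mm nut) (value of joint nut between 0.86 and 1.23 rad and value of joint jaw above 0.0078 m and x of nut_center in the frame of mouth between -0.006 and 0.009 m and y of nut_center in the frame of mouth between -0.0045 and 0.0045 m and height (world z) of wrench below 0.005 m and angle between wrench's own z axis and vertical below 0.08 rad and linear speed of wrench below 0.02 m/s and velocity of joint nut below 0.05 rad/s); the robot touches nothing.
It fails at once if the nut is turned while the jaw is loose (opening over 28.9 mm) (value of joint nut above 0.25 rad and value of joint jaw below 0.0076 m).
It fails at once if the nut is turned backwards by more than 14 degrees (value of joint nut below -0.25 rad).
It fails at once if the nut is overtightened (past 80 degrees) (value of joint nut above 1.4 rad).
It fails at once if the basket, the jar, the dish or the holder is shifted by more than 15 mm or tipped (distance of any of basket, jar, dish, holder from where it was at the start of the episode above 0.015 m or angle between any of basket, jar, dish, holder's own z axis and vertical above 0.3 rad).
It also fails if it takes over 69 s, if anything falls off the work surface, if the arm or the gripper's body presses on something with over 40 N, if the wrist force passes 120 N, or if a joint passes its speed limit or range.

## Working session

There is one attempt and no reset: what is moved stays moved. The work goes in short steps, Python scripts to look and compute and a shell command to move; the robot and the scene stay as the last step left them, time stands still between calls to the robot, and variables do not carry over. Pictures are saved under pics/ and viewed, about 8 in all and at most 12, crops included, and the job is handed in when it is done.

```bash
mkdir -p pics
cat > h.py <<'E'
import numpy as np, cv2
from rig import env, viewer, ticket
def cam(name, st=None):
    p=viewer.camera_params(name)
    K=np.array([[p['fx'],0,p['cx']],[0,p['fy'],p['cy']],[0,0,1.]])
    if 'rvec' in p:
        R=cv2.Rodrigues(np.array(p['rvec'],float))[0]; t=np.array(p['tvec'],float).ravel()
        return K,R.T,-R.T@t
    T=np.array(p['T_tool_cam']); Rt=np.array(st['tool_rot']); 
    return K,Rt@T[:3,:3],Rt@T[:3,3]+np.array(st['position'])
def ray(c,uv,z):
    K,R,o=c; d=R@np.linalg.solve(K,[uv[0],uv[1],1.]); return o+d*(z-o[2])/d[2]
def proj(c,P):
    K,R,o=c; q=K@(R.T@(np.array(P)-o)); return q[:2]/q[2]
def pic(name):
    st=env.observe(); im,d=viewer.get_image(name); return im,d,cam(name,st),st
def save(fn,im): cv2.imwrite('pics/'+fn,cv2.cvtColor(im,cv2.COLOR_RGB2BGR))
E
python3 - <<'E'
from h import *
for n in('top','scene'):
    im,d,c,st=pic(n); save(n+'0.png',im); np.savez(n+'0.npz',im=im,d=d); print(n,c[2],c[1][:,2])
print(st)
print(viewer.camera_params('wrist'))
E
```

```text
top [ 0.39085404 -0.05846527  0.77277082] [ 0.17079682  0.02427997 -0.98500707]
scene [ 0.84264034 -0.58301349  0.58206885] [-0.38863906  0.65424302 -0.64878791]
{'time_s': 0.05, 'q': array([-8.44693462e+01,  2.18418107e+01,  7.43844097e+01, -2.18739709e-05,
        8.38578081e+01, -1.23373690e+01]), 'qvel': array([-0.06559792, -0.00813822,  0.00383632,  0.10056472, -0.02869113,
       -0.01708077]), 'joint_efforts': array([ 4.31318593e-03, -4.49696445e+01, -2.31958902e+01, -1.42532613e-04,
        3.49625727e-03, -1.71943526e-05]), 'position': array([ 0.16870881, -0.52318354,  0.23070611]), 'tool_rot': array([[ 9.51765804e-01,  3.06825414e-01, -1.41723648e-04],
       [ 3.06825287e-01, -9.51764736e-01,  1.45970964e-03],
       [ 3.12988446e-04, -1.43278612e-03, -9.99998925e-01]]), 'ft_force': array([-0.39327779,  0.19122627, -0.76208722]), 'wrist_torque': array([ 0.00109621, -0.01968425,  0.02407195]), 'grip_width': 0.0856001319106285}
{'fx': 353.0501097013732, 'fy': 353.0501097013732, 'cx': 322.4789905893204, 'cy': 199.16082853246314, 'T_tool_cam': array([[-3.03024241e-04, -9.50053344e-01, -3.12087409e-01,
         7.90966814e-02],
       [ 9.99999936e-01, -3.47027817e-04,  8.54591244e-05,
         6.92085521e-04],
       [-1.89493739e-04, -3.12087363e-01,  9.50053389e-01,
        -1.42049174e-01],
       [ 0.00000000e+00,  0.00000000e+00,  0.00000000e+00,
         1.00000000e+00]])}
```

View pics/top0.png

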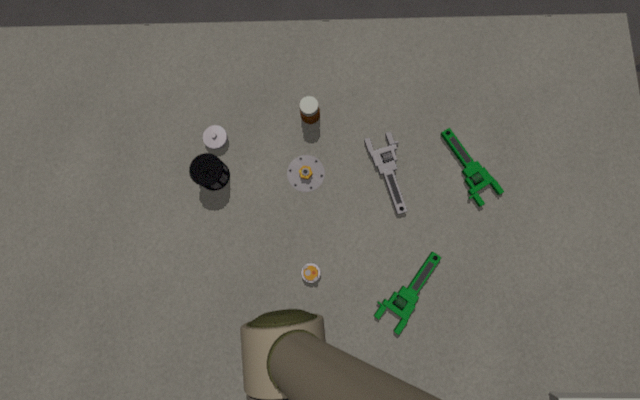

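View pics/scene0.png

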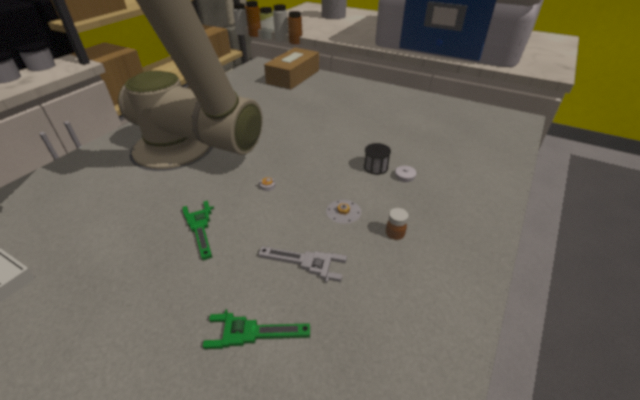

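The top view shows a plain grey wrench at about (388,172), with its mouth up and left at (378,138). There are two green wrenches, at (472,167) and (408,293). Only the grey one fits "plain steel". The nut is at (306,173), the holder (311,273), the jar (310,110), the dish (215,137) and the basket (210,172). Next I'll confirm with a crop and measure.

Run:
```python
from h import *
im=np.load('top0.npz')['im']; d=np.load('top0.npz')['d']; c=cam('top')
save('crop0.png',cv2.resize(im[85:225,280:430],None,fx=4,fy=4,interpolation=cv2.INTER_CUBIC))
for n,uv,z in [('nut',(306,173),.013),('holder',(311,272),.02),('jar',(309,102),.06),('dish',(215,137),.026),('basket',(207,166),.065),('wr tail',(402,211),.014),('wr tipfix',(369,143),.014),('wr tipmov',(390,135),.014),('worm',(388,156),.02),('green1',(472,167),.014),('green2',(408,293),.014)]:
    print(n,ray(c,uv,z).round(4))
```

```text
nut [ 0.5711 -0.0058  0.013 ]
holder [ 0.3622 -0.017   0.02  ]
jar [ 0.7126 -0.015   0.06  ]
dish [0.6505 0.1916 0.026 ]
basket [0.5756 0.1921 0.065 ]
wr tail [ 0.4867 -0.2082  0.014 ]
wr tipfix [ 0.6364 -0.1431  0.014 ]
wr tipmov [ 0.6539 -0.1893  0.014 ]
worm [ 0.6049 -0.1823  0.02  ]
green1 [ 0.5801 -0.361   0.014 ]
green2 [ 0.3196 -0.2132  0.014 ]
```

View pics/crop0.png

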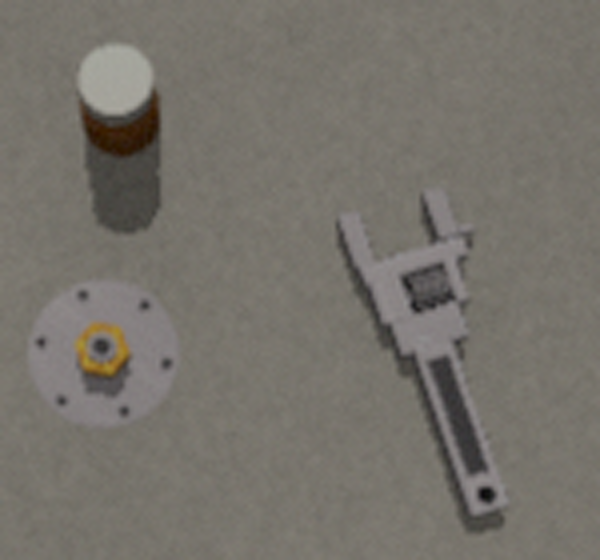

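The crop shows the grey wrench with its mouth up. The worm is right of centre at crop (430,285), so the fixed jaw is on the left (world +y), which fits the description. The nut is at crop (103,348). I'll move the wrist camera over both for finer measurement.

```bash
python3 -m pendant '[[[36,36,-3],0,1],[[36,36,-3],0,1],[[36,36,-6],0,1],[[36,36,-6],0,1],[[36,36,-6],0,1],[[36,36,-6],0,1],[[36,36,-6],0,1],[[36,36,-6],0,1],[[36,36,-6],0,1],[[36,36,-6],0,1],[[36,36,-6],0,1],[[20,20,-6],0,1]]' 60
python3 - <<'E'
from h import *
viewer.get_image('wrist')
im,d,c,st=pic('wrist'); save('w0.png',im); np.savez('w0.npz',im=im,d=d); import pickle; pickle.dump((c,st),open('w0.pkl','wb'))
print(st['time_s'],st['position'],np.degrees(np.arctan2(st['tool_rot'][1,0],st['tool_rot'][0,0])),abs(st['qvel']).max(),st['ft_force'])
E
```

```text
time_s: 1.6
position: [0.5937, -0.0925, 0.1591]
tool_rot: [[0.953, 0.302, -0.004], [0.302, -0.953, 0.005], [-0.002, -0.006, -1.0]]
ft_force: [-0.6, -0.1, -0.0]
grip_width: 0.0856
1.65 [ 0.59476138 -0.0906218   0.15807309] 17.661383367708144 4.178915211705811 [-1.26911109  1.97570454 -2.74773029]
```

View pics/w0.png

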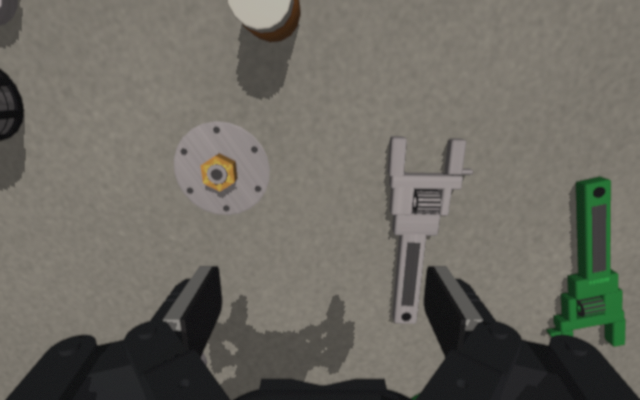

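The wrist view shows the nut at about (219,174) inside its collar, the wrench with tail (404,316) and jaw tips (398,138) and (457,140), and the worm at (428,201). I'll measure from a still picture.

```bash
cat > meas.py <<'E'
from h import *
def nut(im,c,z=0.013,near=(0.571,-0.006)):
    hsv=cv2.cvtColor(im,cv2.COLOR_RGB2HSV)
    m=cv2.inRange(hsv,(12,90,80),(35,255,255)); uv0=proj(c,[*near,z])
    n,l,s,cen=cv2.connectedComponentsWithStats(m)
    k=[i for i in range(1,n) if s[i,4]>100 and np.hypot(*(cen[i]-uv0))<60]
    if not k: return None
    k=max(k,key=lambda i:s[i,4]); cs,_=cv2.findContours((l==k).astype(np.uint8),cv2.RETR_EXTERNAL,cv2.CHAIN_APPROX_NONE)
    ct=cs[0][:,0,:]; P=np.array([ray(c,p,z)[:2] for p in ct]); (x,y),r=cv2.minEnclosingCircle((P*1000).astype(np.float32))
    # hex phase: 6-fold harmonic of radius about the hull
    H=cv2.convexHull((P*1000).astype(np.float32))
    msk=np.zeros((800,800),np.uint8); M=cv2.moments(H); cx,cy=M['m10']/M['m00'],M['m01']/M['m00']
    Q=((H[:,0]-[cx,cy])*10+400).astype(np.int32); cv2.fillConvexPoly(msk,Q,255)
    Y,X=np.nonzero(msk); w=((X-400)+1j*(Y-400)); ph=np.angle((w**6/np.maximum(abs(w),1)**2).sum())/6
    return dict(c=(cx,cy),circ=(x,y,r),area=M['m00'],corner=np.degrees(ph)%60, rect=cv2.minAreaRect(H))
def wrench(im,d,c,near):
    # points from depth: height 8..24 mm, grey
    K,R,o=c; v,u=np.mgrid[0:400,0:640]; 
    D=d[...,None]*np.stack([(u-K[0,2])/K[0,0],(v-K[1,2])/K[1,1],np.ones_like(u)],-1); W=D@R.T+o
    hsv=cv2.cvtColor(im,cv2.COLOR_RGB2HSV)
    m=(W[...,2]>.007)&(W[...,2]<.026)&(hsv[...,1]<70)&(d>0)&(np.hypot(W[...,0]-near[0],W[...,1]-near[1])<.14)
    n,l,s,cen=cv2.connectedComponentsWithStats(m.astype(np.uint8)); k=1+np.argmax(s[1:,4]); return l==k,W
E
python3 - <<'E'
from meas import *
im,d,c,st=pic('wrist'); np.savez('w1.npz',im=im,d=d,K=c[0],R=c[1],o=c[2]); print(st['position'],abs(st['qvel']).max())
print('wrist',nut(im,c)); t=np.load('top0.npz'); ct=cam('top'); print('top',nut(t['im'],ct))
m,W=wrench(im,d,c,(.57,-.18)); print(m.sum(), np.median(W[m][:,2]), np.percentile(W[m][:,2],[5,95]))
v,u=np.nonzero(m); print(u.min(),u.max(),v.min(),v.max())
z=W[230:320:10,350:380,2]; print('bench z',np.median(z))
P=np.array([ray(c,(a,b),.014)[:2] for a,b in zip(u,v)])
# handle axis: farther than 90 mm from jaws, pca
r=cv2.minAreaRect((P*1000).astype(np.float32)); print(r, cv2.boxPoints(r))
o=im.copy(); o[m]=[255,0,0]; save('m1.png',np.hstack([im[100:340,360:500],o[100:340,360:500]]).repeat(2,0).repeat(2,1))
E
```

```text
[ 0.59348449 -0.09221427  0.1584258 ] 3.1040179928581177
wrist {'c': (575.4726438473967, -4.925124924828807), 'circ': (575.8026733398438, -4.831795692443848, 16.614091873168945), 'area': 702.5862652887281, 'corner': np.float64(18.258713730936417), 'rect': ((575.49072265625, -5.202537536621094), (27.308494567871094, 33.22175598144531), 49.927452087402344)}
top None
6847 0.013319049288235407 [0.01050372 0.01678011]
387 471 135 321
bench z -0.0003897590446546306
((572.82080078125, -191.386962890625), (178.04312133789062, 69.80984497070312), 17.952003479003906) [[ 477.37482 -185.61963]
 [ 498.89166 -252.03079]
 [ 668.2668  -197.1543 ]
 [ 646.74994 -130.74313]]
```

View pics/m1.png

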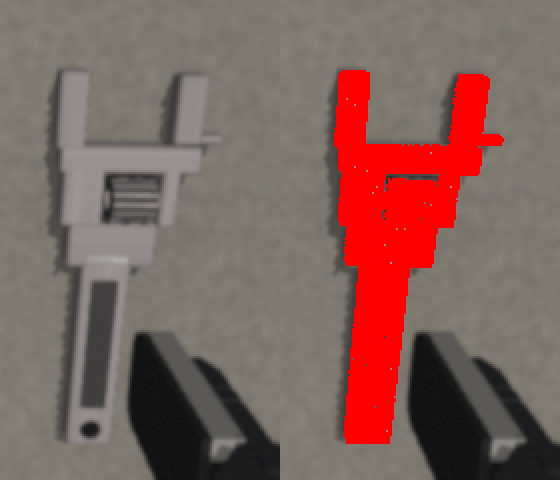

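```bash
cat >> meas.py <<'E'
def wpose(m,c,tail,yaw0,z=.014):
    v,u=np.nonzero(m); P=np.array([ray(c,(a,b),z)[:2] for a,b in zip(u,v)])*1000; a=np.radians(yaw0); p0=np.array(tail)
    for _ in range(4):
        e=np.array([np.cos(a),np.sin(a)]); n=np.array([-e[1],e[0]]); s=(P-p0)@e; t=(P-p0)@n
        tl=np.percentile(s,.3); xs=[];ms=[];ws=[]
        for k in np.arange(tl+6,tl+86,4):
            q=t[(s>=k)&(s<k+4)]
            if len(q)>5: lo,hi=np.percentile(q,[2,98]); xs.append(k+2);ms.append((lo+hi)/2);ws.append(hi-lo)
        f=np.polyfit(xs,ms,1); a+=np.arctan(f[0])
    e=np.array([np.cos(a),np.sin(a)]); n=np.array([-e[1],e[0]]); s=(P-p0)@e; t=(P-p0)@n
    mid=f[1]; tl,tp=s.min(),s.max(); org=p0+n*mid+e*((tl+95+tp-84)/2)
    f=(s>tl+150); tf=t[f]-mid
    return dict(org=org,yaw=np.degrees(a),len=tp-tl,width=np.median(ws),fixed_out=np.percentile(tf,99),
      inner=(tf[tf>0].min(),tf[tf<0].max()),mov_out=tf.min())
def nut2(im,d,c,near=(.573,-.005)):
    K,R,o=c; v,u=np.mgrid[0:400,0:640]
    D=d[...,None]*np.stack([(u-K[0,2])/K[0,0],(v-K[1,2])/K[1,1],np.ones_like(u)],-1); W=D@R.T+o
    m=(W[...,2]>.0115)&(W[...,2]<.019)&(np.hypot(W[...,0]-near[0],W[...,1]-near[1])<.024)
    P=np.array([ray(c,(a,b),.013)[:2] for b,a in zip(*np.nonzero(m))])*1000
    H=cv2.convexHull(P.astype(np.float32)); M=cv2.moments(H); cen=np.array([M['m10'],M['m01']])/M['m00']
    best=max(np.arange(0,60,.5),key=lambda a:-max(np.ptp(P@[np.cos(np.radians(a+k)),np.sin(np.radians(a+k))]) for k in(30,90,150)))
    return cen,cv2.contourArea(H),best,[np.ptp(P@[np.cos(np.radians(best+k)),np.sin(np.radians(best+k))]).round(1) for k in(0,30,60,90,120,150)]
E
cat > m2.py <<'E'
from meas import *
z=np.load('w1.npz'); im,d=z['im'],z['d']; c=(z['K'],z['R'],z['o'])
print('nut2',nut2(im,d,c))
m,W=wrench(im,d,c,(.57,-.18)); print(wpose(m,c,(487,-208),15))
t=np.load('top0.npz'); ct=cam('top'); print('top nut2',nut2(t['im'],t['d'],ct))
m,W=wrench(t['im'],t['d'],ct,(.57,-.18)); print('top',m.sum(),wpose(m,ct,(487,-208),15))
# collar from wrist
hsv=cv2.cvtColor(im,cv2.COLOR_RGB2HSV); g=cv2.cvtColor(im,cv2.COLOR_RGB2GRAY)
cc=cv2.HoughCircles(cv2.medianBlur(g,5),cv2.HOUGH_GRADIENT,1,100,param1=60,param2=20,minRadius=40,maxRadius=56); print(cc)
if cc is not None: 
  for q in cc[0][:3]: print(ray(c,q[:2],0.))
big=cv2.resize(im[120:220,170:275],None,fx=7,fy=6.99,interpolation=cv2.INTER_CUBIC)[:, :]; cv2.imwrite('pics/nut1.png',cv2.cvtColor(big[:600],cv2.COLOR_RGB2BGR))
E
python3 m2.py
```

```text
nut2 (array([574.32470084,  -4.16317187]), 627.0792541150358, np.float64(21.0), [np.float64(30.2), np.float64(27.0), np.float64(30.0), np.float64(27.4), np.float64(30.6), np.float64(27.5)])
{'org': array([ 574.7498371 , -180.31350349]), 'yaw': np.float64(16.893419447125215), 'len': np.float64(177.91920407280773), 'width': np.float64(21.741322305104728), 'fixed_out': np.float64(25.780880180403376), 'inner': (np.float64(13.12240849661193), np.float64(-20.999567107303605)), 'mov_out': np.float64(-43.7040298157495)}
top nut2 (array([573.64567394,  -2.93170057]), 551.5817915590887, np.float64(22.0), [np.float64(28.9), np.float64(26.1), np.float64(28.2), np.float64(25.8), np.float64(27.9), np.float64(26.1)])
top 1185 {'org': array([ 572.47212302, -180.16789825]), 'yaw': np.float64(16.863106271224442), 'len': np.float64(177.70422151913922), 'width': np.float64(21.118302852913377), 'fixed_out': np.float64(25.99385092142223), 'inner': (np.float64(13.398437571557041), np.float64(-21.898070882293307)), 'mov_out': np.float64(-41.652675817830406)}
[[[217.5 162.5  44.9]]]
[ 0.57836015 -0.00099336  0.        ]
```

Run:
```python
import cv2; im=cv2.imread('pics/nut1.png'); cv2.imwrite('pics/nut1.png',cv2.resize(im,(600,490)) )
```

```text
(no output)
```

View pics/nut1.png

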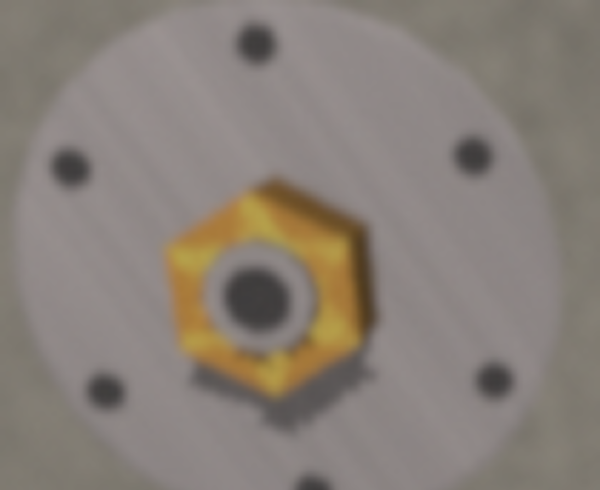

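The nut is at (574.3, -4.2) mm with a corner at 21°. The wrench origin is at (574.7, -180.3) with yaw 16.9° and an opening of about 34 mm. Its measured length, width and heights match the given sizes. Target wrench yaw is 21°, so the handle sweeps from 201° to 141° about the nut, 25 mm clear of the holder. I'll grasp at wrench x = -20.

```bash
python3 -m pendant '[[[-19,-47,-30],-0.013,1],[[-19,-47,-30],0,1],[[0,0,-25],0,1],[[0,0,0],0,1]]' 80
```

```text
time_s: 2.25
position: [0.551, -0.1931, 0.0731]
tool_rot: [[0.958, 0.287, -0.003], [0.287, -0.958, 0.004], [-0.002, -0.005, -1.0]]
ft_force: [-0.0, -0.5, -0.0]
grip_width: 0.0854
```

```bash
python3 -m pendant '[[[4,7,-25],0,1],[[0,0,-20],0,1],[[0,0,-15],0,1],[[0,0,-6],0,1],[[0,0,0],0,1]]'
```

```text
time_s: 2.88
position: [0.5567, -0.1882, 0.0111]
tool_rot: [[0.958, 0.287, 0.004], [0.287, -0.958, -0.001], [0.004, 0.002, -1.0]]
ft_force: [-0.1, -0.4, 0.5]
grip_width: 0.0854
```

```bash
python3 -m pendant '[[[-1,2,-8],0,1],[[0,0,-2],0,1],[[0,0,0],0,0],[[0,0,0],0,-0.3],[[0,0,0],0,-1],[[0,0,0],0,-1],[[0,0,0],0,-1],[[0,0,0],0,-1]]' 80
```

```text
time_s: 3.88
position: [0.5564, -0.1865, 0.0024]
tool_rot: [[0.958, 0.287, 0.007], [0.287, -0.958, -0.002], [0.006, 0.004, -1.0]]
ft_force: [0.1, -0.3, -0.1]
grip_width: 0.0196
```

```bash
python3 -m pendant '[[[0,0,0],0,-1],[[0,0,12],0,-1],[[0,0,12],0,-1],[[0,0,10],0,-1],[[0,0,0],0,-1]]'
python3 - <<'E'
from h import *
im,d,c,st=pic('wrist'); save('w2.png',im); np.savez('w2.npz',im=im,d=d,K=c[0],R=c[1],o=c[2]); print(st['position'],st['grip_width'],st['ft_force'],st['wrist_torque'])
E
```

```text
time_s: 4.5
position: [0.5557, -0.1861, 0.0382]
tool_rot: [[0.958, 0.287, 0.005], [0.287, -0.958, -0.001], [0.004, 0.003, -1.0]]
ft_force: [-0.3, -0.4, -4.0]
grip_width: 0.0199
[ 0.55570508 -0.1860794   0.03821869] 0.01987431113593761 [-0.29049947 -0.38939626 -4.00359412] [-0.01417578  0.10981166 -0.03734321]
```

View pics/w2.png

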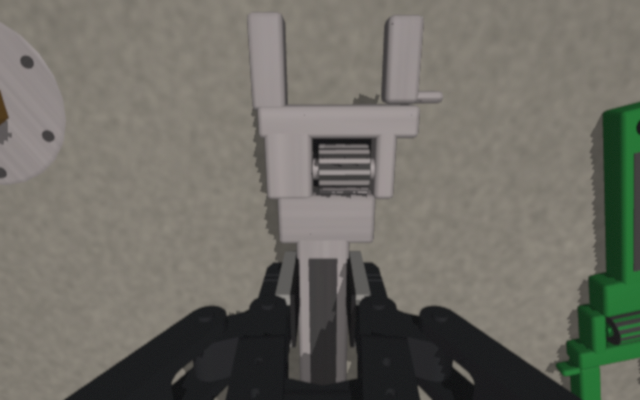

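The wrench is lifted and level in the gripper: fixed jaw at (267,60), moving jaw at (403,60), worm at (344,165). Next, its pose in the hand from depth.

```bash
cat >> meas.py <<'E'
def inhand(im,d,c,st):
    """wrench head in hand: plane tilt, mouth lines in world (mm)"""
    K,R,o=c; v,u=np.mgrid[0:400,0:640]
    D=d[...,None]*np.stack([(u-K[0,2])/K[0,0],(v-K[1,2])/K[1,1],np.ones_like(u)],-1); W=D@R.T+o
    p=np.array(st['position']); yaw=np.arctan2(st['tool_rot'][1,0],st['tool_rot'][0,0])
    e=np.array([np.cos(yaw),np.sin(yaw)]); n=np.array([-e[1],e[0]])
    s=(W[...,:2]-p[:2])@e*1000; t=(W[...,:2]-p[:2])@n*1000
    g=cv2.cvtColor(im,cv2.COLOR_RGB2HSV)[...,1]<70
    return W,s,t,g,e,n,p,yaw
E
python3 - <<'E'
from meas import *
z=np.load('w2.npz'); im,d=z['im'],z['d']; c=(z['K'],z['R'],z['o']); st=env.observe()
W,s,t,g,e,n,p,yaw=inhand(im,d,c,st)
m=g&(s>75)&(s<103)&(W[...,2]>.035)&(W[...,2]<.07)&(abs(t)<50)
for nm,q in(('fix',m&(t>0)),('mov',m&(t<0)&(t>-36))): print(nm,q.sum(),t[q].min(),t[q].max(),s[q].max(),np.median(W[q][:,2]))
q=g&(s>20)&(s<45)&(abs(t)<30)&(W[...,2]>.035)&(W[...,2]<.07); print('head z',np.median(W[q][:,2]), 'maxs',s[m].max())
zt=np.median(W[m][:,2])
# edge via rays on plane zt (mask of higher-than-35mm pixels)
mm=(W[...,2]>.03)&g&(s>15)&(s<115)&(abs(t)<60); vv,uu=np.nonzero(mm)
P=np.array([ray(c,(a,b),zt)[:2] for a,b in zip(uu,vv)]); S=(P-p[:2])@e*1000; T=(P-p[:2])@n*1000
print('tip',S.max(),np.degrees(yaw))
for k in range(20,106,6):
    q=T[(S>=k)&(S<k+6)]; 
    f,mv=q[q>0],q[q<-5]; print(k, f.min().round(1) if len(f) else 0,f.max().round(1) if len(f) else 0,mv.min().round(1),mv.max().round(1))
E
```

```text
fix 3087 12.640557278985964 25.440810134804348 102.72097621018655 0.047478071852645715
mov 3062 -35.978509884216415 -23.173498852162957 101.69559331101607 0.04738447884945754
head z 0.049032916039584665 maxs 102.72097621018655
tip 105.78427672691842 16.673767390940622
20 0.1 123.2 -130.0 -5.1
26 0.1 129.4 -114.6 -5.1
32 0.1 115.4 -126.0 -5.0
38 0.1 120.7 -89.0 -5.0
44 0.1 114.6 -96.8 -5.3
50 0.1 118.9 -104.6 -5.2
56 0.0 113.6 -87.6 -5.2
62 0.0 108.3 -100.5 -5.1
68 0.0 109.3 -112.0 -5.1
74 1.8 98.4 -114.1 -5.4
80 1.4 111.5 -101.9 -16.7
86 8.3 108.2 -102.5 -7.4
92 6.1 108.7 -110.1 -6.3
98 5.4 103.2 -98.1 -6.5
104 4.0 103.4 -103.6 -8.1
```

```bash
python3 -m pendant '[[[-10,22,0],0.04,-1],[[-15,34,0],0.033,-1],[[-15,34,0],0,-1],[[-15,34,0],0,-1],[[-9,18,0],0,-1],[[-3,6,0],0,-1],[[0,0,0],0,-1],[[0,0,0],0,-1]]'
```

```text
time_s: 5.55
position: [0.487, -0.0361, 0.0364]
tool_rot: [[0.934, 0.356, 0.004], [0.356, -0.934, -0.001], [0.003, 0.003, -1.0]]
ft_force: [-0.1, -0.3, -3.3]
grip_width: 0.0196
```

Yaw is now 20.9°. I'll trim the position and measure the nut between the jaws.

```bash
python3 -m pendant '[[[-1,3,0],0,-1],[[0,0,0],0,-1],[[0,0,0],0,-1]]'
python3 - <<'E'
from meas import *
im,d,c,st=pic('wrist'); save('w3.png',im); np.savez('w3.npz',im=im,d=d,K=c[0],R=c[1],o=c[2])
print('nut',nut2(im,d,c,(.5743,-.0042)))
W,s,t,g,e,n,p,yaw=inhand(im,d,c,st)
h=(W[...,2]>.040)&(W[...,2]<.06)&g
f=h&(t>6)&(t<32)&(s>73); q=h&(t<-12)&(t>-37)&(s>76)
print(p,np.degrees(yaw),'fix',t[f].min(),t[f].max(),'mov',t[q].min(),t[q].max(),'tips',s[f].max(),s[q].max())
i=[(k,t[f&(s>k)&(s<k+8)].min().round(1)) for k in(74,82,90)];print(i)
N=np.array([nut2(im,d,c,(.5743,-.0042))[0][k]/1000 for k in(0,1)])-p[:2]; print('nut s,t',N@e*1000,N@n*1000)
E
```

```text
time_s: 5.92
position: [0.4867, -0.0342, 0.0363]
tool_rot: [[0.935, 0.354, 0.005], [0.354, -0.935, -0.002], [0.004, 0.003, -1.0]]
ft_force: [-0.8, -0.3, -3.8]
grip_width: 0.0197
nut (array([574.08568352,  -3.92336473]), 622.3797029570705, np.float64(19.5), [np.float64(30.5), np.float64(26.9), np.float64(30.7), np.float64(26.8), np.float64(30.5), np.float64(26.9)])
[ 0.48669618 -0.03423517  0.03630371] 20.762304739008588 fix 12.944929802966858 25.53241671062348 mov -36.90296337800223 -22.855218363441974 tips 102.44699109135048 101.49185117430251
[(74, np.float64(12.9)), (82, np.float64(13.0)), (90, np.float64(13.0))]
nut s,t 92.45963333524344 -2.6355398074567638
```

View pics/w3.png

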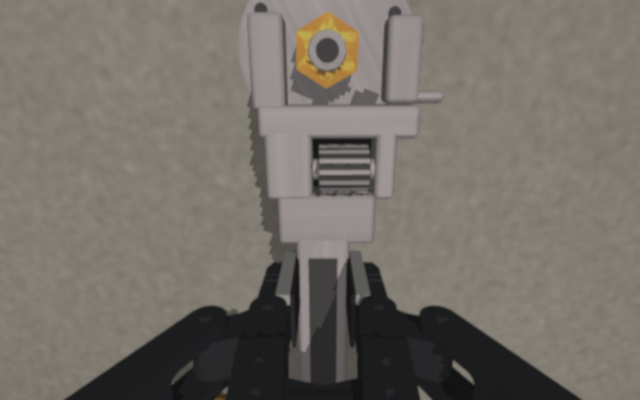

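The nut, at image (327,50), sits between the jaws. In the tool frame it is at 92.5 along and -2.6 across, with jaw faces at +12.9 and -22.9, so it is clear on both sides. Lowering.

```bash
python3 -m pendant '[[[0,0,-9],0,-1],[[0,0,-9],0,-1],[[0,0,0],0,-1],[[0,0,0],0,-1]]'
```

```text
time_s: 6.48
position: [0.4865, -0.0342, 0.0166]
tool_rot: [[0.935, 0.354, 0.004], [0.354, -0.935, -0.001], [0.003, 0.003, -1.0]]
ft_force: [-0.5, -0.6, -4.4]
grip_width: 0.0192
```

```bash
python3 -m pendant '[[[0,0,-7],0,-1],[[0,0,-6],0,-1],[[0,0,-1],0,-1],[[0,0,0],0,-1],[[0,0,0],0,-1]]'
```

```text
time_s: 7.1
position: [0.4868, -0.0343, 0.0024]
tool_rot: [[0.935, 0.355, 0.005], [0.355, -0.935, -0.002], [0.004, 0.003, -1.0]]
ft_force: [-0.6, -0.2, -2.6]
grip_width: 0.0197
```

```bash
python3 -m pendant '[[[0,0,0],0,-0.2],[[0,0,0],0,0],[[0,0,0],0,0.3],[[0,0,15],0,0.3],[[0,0,30],0,0.3],[[0,0,30],0,-1],[[0,0,10],0,-1],[[0,0,0],0,-1],[[0,0,0],0,-1]]'
python3 - <<'E'
from meas import *
im,d,c,st=pic('wrist'); save('w4.png',im); np.savez('w4.npz',im=im,d=d,K=c[0],R=c[1],o=c[2])
W,s,t,g,e,n,p,yaw=inhand(im,d,c,st); print(p,np.degrees(yaw),st['ft_force'],st['grip_width'])
print('nut',nut2(im,d,c,(.5743,-.0042)))
h=(W[...,2]>.009)&(W[...,2]<.024)&g
f=h&(t>6)&(t<32)&(s>78)&(s<115); q=h&(t<-12)&(t>-37)&(s>78)&(s<115)
print('fix',t[f].min(),t[f].max(),'mov',t[q].min(),t[q].max(),'tips',s[f].max(),s[q].max(),np.median(W[f][:,2]))
print([(k,t[f&(s>k)&(s<k+8)].min().round(1)) for k in(78,84,92)])
w=(W[...,2]>.017)&(W[...,2]<.026)&(s>30)&(s<70)&(abs(t)<25); print('worm',w.sum(),s[w].mean(),t[w].mean(),W[w][:,2].max(),W[w].mean(0))
E
```

```text
time_s: 8.22
position: [0.487, -0.0344, 0.0888]
tool_rot: [[0.935, 0.354, 0.006], [0.354, -0.935, -0.002], [0.005, 0.004, -1.0]]
ft_force: [0.6, -0.4, 0.6]
grip_width: -0.0002
[ 0.48698809 -0.03438209  0.08880846] 20.74459591976052 [ 0.56135644 -0.43318335  0.58935532] -0.00016404865920513405
nut (array([570.55845634,  -5.40405922]), 1418.1924182367293, np.float64(51.0), [np.float64(42.5), np.float64(47.2), np.float64(47.9), np.float64(47.2), np.float64(41.9), np.float64(38.6)])
fix 13.249859317417402 25.74081521823448 mov -35.53060088695486 -15.277830776166601 tips 102.05016736732235 100.80640170541544 0.01234695604961368
[(78, np.float64(13.4)), (84, np.float64(13.3)), (92, np.float64(13.2))]
worm 665 47.45033435731632 -8.321405376800145 0.02132888607922026 [ 0.53430962 -0.02535696  0.01883333]
```

View pics/w4.png

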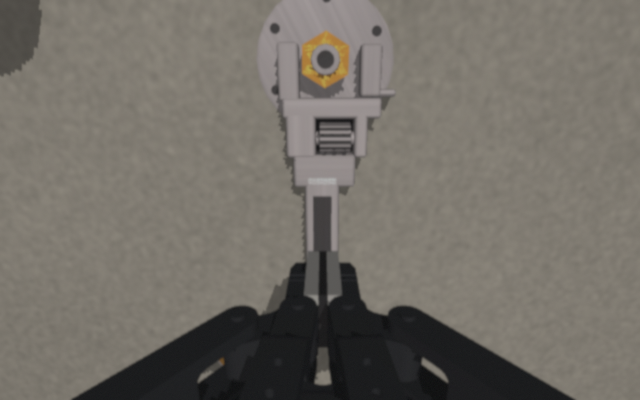

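The wrench lies flat with its jaws round the nut at (325,60) and the worm at (335,135). The worm top is at about (534.8, -25.2) mm. I'll move the shut fingertip to 10 mm handle-side of it and approach.

```bash
python3 -m pendant '[[[19,3,-20],0,-1],[[19,3,-18],0,-1],[[0,0,-14],0,-1],[[0,0,-8],0,-1],[[0,0,0],0,-1],[[0,0,0],0,-1]]' 60
```

```text
time_s: 9.02
position: [0.5233, -0.0281, 0.0241]
tool_rot: [[0.935, 0.354, -0.0], [0.354, -0.935, -0.0], [-0.0, 0.0, -1.0]]
ft_force: [0.3, 0.5, 0.3]
grip_width: -0.0004
```

```bash
python3 -m pendant '[[[2,0,-3],0,-1],[[0,0,-1.5],0,-1],[[0,0,-0.5],0,-1]]'
```

```text
time_s: 9.4
position: [0.5257, -0.0284, 0.0199]
tool_rot: [[0.935, 0.354, 0.002], [0.354, -0.935, -0.001], [0.001, 0.001, -1.0]]
ft_force: [0.7, -0.2, 0.3]
grip_width: 0.0
```

```bash
python3 -m pendant '[[[0,0,-0.8],0,-1],[[0,0,-0.5],0,-1]]'
```

```text
time_s: 9.65
position: [0.5258, -0.0284, 0.0194]
tool_rot: [[0.935, 0.354, 0.003], [0.354, -0.935, -0.001], [0.002, 0.002, -1.0]]
ft_force: [-1.8, 0.2, 7.5]
grip_width: 0.0001
```

Contact at z = 19.4 with 7.5 N. First stroke.

```bash
python3 -m pendant '[[[4.7,1.8,-0.6],0,-1],[[4.7,1.8,-0.6],0,-1]]'; python3 -m pendant '[[[4.7,1.8,-0.6],0,-1],[[4.7,1.8,-0.6],0,-1]]'
```

```text
time_s: 9.9
position: [0.5348, -0.0249, 0.0199]
tool_rot: [[0.935, 0.354, 0.002], [0.354, -0.935, -0.002], [0.002, 0.003, -1.0]]
ft_force: [-4.6, -1.1, 7.2]
grip_width: 0.0002
time_s: 10.15
position: [0.5439, -0.0214, 0.0198]
tool_rot: [[0.935, 0.354, 0.002], [0.354, -0.935, -0.003], [0.001, 0.003, -1.0]]
ft_force: [-1.4, -0.2, 3.3]
grip_width: -0.0002
```

```bash
python3 -m pendant '[[[3.7,1.4,-0.8],0,-1],[[0,0,10],0,-1],[[-18.7,-7.1,0],0,-1],[[0,0,0],0,-1],[[0,0,0],0,-1]]'
cat > jawm.py <<'E'
from meas import *
import sys
im,d,c,st=pic('wrist'); save(sys.argv[1],im); np.savez('last.npz',im=im,d=d,K=c[0],R=c[1],o=c[2])
W,s,t,g,e,n,p,yaw=inhand(im,d,c,st); print(st['time_s'],p,np.degrees(yaw))
N=np.array([.5742,-.0041]); a=np.radians(float(sys.argv[2]) if len(sys.argv)>2 else 20.9); e=np.array([np.cos(a),np.sin(a)]); n=np.array([-e[1],e[0]])
s=(W[...,:2]-N)@e*1000; t=(W[...,:2]-N)@n*1000   # about the nut, wrench axes
h=(W[...,2]>.009)&(W[...,2]<.018)&g
f=h&(t>9)&(t<35)&(s>-10)&(s<25); q=h&(t<-9)&(t>-45)&(s>-10)&(s<25)
fi=np.median([t[f&(s>k)&(s<k+3)].min() for k in range(-6,8,3)]); mi=np.median([t[q&(s>k)&(s<k+3)].max() for k in range(-6,8,3)])
th=h&(abs(t)<6)&(s<-8)&(s>-30)
print('fixed',fi,'mov',mi,'opening',fi-mi,'fix outer',np.percentile(t[f],99.5),'tips',s[f].max(),s[q].max(),'throat',s[th].max() if th.any() else None)
for k in(-4,8): 
    r=f&(s>k)&(s<k+4); print('fix face slope',k,t[r].min().round(2),t[r].max().round(2))
w=(W[...,2]>.017)&(W[...,2]<.026)&(s>-60)&(s<-25)&(abs(t)<22); print('worm',s[w].mean() if w.any() else None, W[w].mean(0) if w.any() else None)
E
python3 jawm.py w5.png
```

```text
time_s: 10.78
position: [0.5299, -0.0271, 0.0306]
tool_rot: [[0.935, 0.354, 0.004], [0.354, -0.935, -0.003], [0.003, 0.004, -1.0]]
ft_force: [0.2, -0.2, 0.7]
grip_width: 0.0
10.775 [ 0.52985095 -0.02714808  0.0305904 ] 20.749151127243323
fixed 15.77875173461028 mov -18.496066888464416 opening 34.274818623074694 fix outer 28.0990947376111 tips 9.895023547223898 8.860030115946097 throat -20.74293677968897
fix face slope -4 15.73 27.92
fix face slope 8 15.89 27.64
worm -42.955712779484834 [ 0.53598659 -0.02444147  0.01887852]
```

Opening dropped from about 36 to 34.3 mm and the nut is still centred. Second stroke, as one cycle.

```bash
python3 -m pendant '[[[-4,-1.2,-7],0,-1],[[0,0,-3],0,-1],[[0,0,-1],0,-1],[[0,0,-0.7],0,-1],[[4.2,1.6,-0.8],0,-1],[[4.2,1.6,-0.8],0,-1],[[4.2,1.6,-0.8],0,-1]]';python3 -m pendant '[[[4.2,1.6,-0.8],0,-1],[[4.2,1.6,-0.8],0,-1]]';python3 -m pendant '[[[0,0,10],0,-1],[[-20,-7.6,0],0,-1],[[0,0,0],0,-1]]'; python3 jawm.py w6.png
```

```text
time_s: 11.7
position: [0.5388, -0.0233, 0.0198]
tool_rot: [[0.935, 0.355, 0.005], [0.355, -0.935, -0.004], [0.003, 0.006, -1.0]]
ft_force: [-3.7, -0.2, 11.3]
grip_width: 0.0
time_s: 11.95
position: [0.5475, -0.02, 0.0191]
tool_rot: [[0.935, 0.356, 0.005], [0.356, -0.935, -0.005], [0.003, 0.006, -1.0]]
ft_force: [-0.2, -0.2, -0.5]
grip_width: -0.0002
time_s: 12.32
position: [0.5277, -0.0277, 0.0299]
tool_rot: [[0.934, 0.356, 0.006], [0.356, -0.934, -0.005], [0.004, 0.006, -1.0]]
ft_force: [-0.3, -0.2, 0.3]
grip_width: 0.0
12.325 [ 0.52768433 -0.02768385  0.02994594] 20.860599834462594
fixed 15.822278773715015 mov -16.47618551768981 opening 32.29846429140483 fix outer 28.0501256990995 tips 9.874752954966057 8.923250978021095 throat -20.899082838053964
fix face slope -4 15.95 28.03
fix face slope 8 16.21 27.81
worm -43.63741304921486 [ 0.53542815 -0.02489     0.0189005 ]
```

```bash
for i in 1; do python3 -m pendant '[[[-3,-1,-7],0,-1],[[0,0,-2.5],0,-1],[[0,0,-0.8],0,-1],[[0,0,-0.7],0,-1],[[4.2,1.6,-0.8],0,-1],[[4.2,1.6,-0.8],0,-1],[[4.2,1.6,-0.8],0,-1],[[4.2,1.6,-0.8],0,-1],[[3,1.2,-0.8],0,-1],[[0,0,10],0,-1],[[-17.5,-6.8,0],0,-1],[[0,0,0],0,-1]]'; done; python3 jawm.py w7.png
```

```text
time_s: 13.88
position: [0.5302, -0.0275, 0.03]
tool_rot: [[0.934, 0.358, 0.01], [0.358, -0.934, -0.007], [0.007, 0.01, -1.0]]
ft_force: [0.5, -0.0, 0.2]
grip_width: -0.0001
13.875 [ 0.53021373 -0.02745084  0.03003364] 20.990078850665885
fixed 15.784932331932424 mov -14.447747661969705 opening 30.23267999390213 fix outer 28.134643234176288 tips 9.929642508904205 8.837739714693102 throat -20.82893438408804
fix face slope -4 15.9 27.92
fix face slope 8 15.78 27.8
worm -42.72846641698353 [ 0.53608294 -0.02405678  0.01881521]
```

```bash
python3 -m pendant '[[[-5,-1.4,-7],0,-1],[[0,0,-2.5],0,-1],[[0,0,-0.8],0,-1],[[0,0,-0.7],0,-1],[[4.2,1.6,-0.8],0,-1],[[4.2,1.6,-0.8],0,-1],[[4.2,1.6,-0.8],0,-1],[[4.2,1.6,-0.8],0,-1],[[3,1.2,-0.8],0,-1]]'; python3 -m pendant '[[[0,0,10],0,-1],[[-18.5,-7,0],0,-1],[[0,0,0],0,-1]]';  python3 jawm.py w8.png
```

```text
time_s: 15.05
position: [0.5477, -0.0214, 0.0191]
tool_rot: [[0.933, 0.36, 0.015], [0.36, -0.933, -0.01], [0.01, 0.014, -1.0]]
ft_force: [0.6, 0.2, 0.4]
grip_width: 0.0003
time_s: 15.42
position: [0.5293, -0.0283, 0.0301]
tool_rot: [[0.933, 0.36, 0.015], [0.36, -0.933, -0.01], [0.011, 0.014, -1.0]]
ft_force: [-0.3, -0.4, -0.1]
grip_width: 0.0002
15.425 [ 0.52932444 -0.02829216  0.03010943] 21.106479755901542
fixed 14.914999299661792 mov -13.80970696382374 opening 28.72470626348553 fix outer 27.190109221625487 tips 10.221479070507575 8.882182435210765 throat -8.127025295531816
fix face slope -4 14.84 26.93
fix face slope 8 14.93 26.83
worm -43.10438944359257 [ 0.53592791 -0.02470456  0.01888157]
```

```bash
python3 -m pendant '[[[-4,-0.6,-7],0,-1],[[0,0,-2.5],0,-1],[[0,0,-0.9],0,-1],[[0,0,-0.9],0,-1],[[4.2,1.6,-0.9],0,-1],[[4.2,1.6,-0.9],0,-1],[[4.2,1.6,-0.9],0,-1]]'; python3 -m pendant '[[[4.2,1.6,-0.9],0,-1],[[3,1.2,-0.8],0,-1],[[0,0,10],0,-1],[[-18.5,-7,0],0,-1],[[0,0,0],0,-1]]';  python3 jawm.py w9.png
```

```text
time_s: 16.35
position: [0.5407, -0.0245, 0.0199]
tool_rot: [[0.932, 0.361, 0.02], [0.362, -0.932, -0.013], [0.014, 0.019, -1.0]]
ft_force: [-4.9, -0.9, 11.7]
grip_width: 0.0
time_s: 16.98
position: [0.5299, -0.0288, 0.0301]
tool_rot: [[0.932, 0.362, 0.021], [0.362, -0.932, -0.014], [0.014, 0.02, -1.0]]
ft_force: [-0.5, -0.7, -0.1]
grip_width: -0.0
16.975 [ 0.52986761 -0.02875826  0.03006563] 21.244511026888198
fixed 14.102251393403723 mov -13.649547772483483 opening 27.751799165887206 fix outer 26.14964532392672 tips 10.673116075581662 8.995006435788603 throat -20.464870047885565
fix face slope -4 14.19 26.07
fix face slope 8 13.7 26.02
worm -42.933330947305905 [ 0.53635217 -0.02533607  0.01887097]
```

```bash
python3 -m pendant '[[[-4,-0.6,-7],0,-1],[[0,0,-2.5],0,-1],[[0,0,-0.9],0,-1],[[0,0,-0.9],0,-1],[[4.2,1.6,-0.9],0,-1],[[4.2,1.6,-0.9],0,-1],[[4.2,1.6,-0.9],0,-1]]'; python3 -m pendant '[[[4.2,1.6,-0.9],0,-1],[[3,1.2,-0.8],0,-1],[[0,0,10],0,-1],[[-18.5,-7,0],0,-1],[[0,0,0],0,-1]]';  python3 jawm.py w10.png
```

```text
time_s: 17.9
position: [0.5395, -0.0251, 0.0197]
tool_rot: [[0.931, 0.364, 0.021], [0.364, -0.931, -0.017], [0.014, 0.023, -1.0]]
ft_force: [-8.8, -4.6, 15.9]
grip_width: -0.0004
time_s: 18.52
position: [0.5273, -0.03, 0.0308]
tool_rot: [[0.931, 0.365, 0.019], [0.366, -0.931, -0.019], [0.011, 0.025, -1.0]]
ft_force: [0.2, -0.4, 0.1]
grip_width: 0.0001
18.525 [ 0.52727583 -0.03001099  0.03081535] 21.448401628963413
fixed 13.987634610449494 mov -13.631038609517116 opening 27.61867321996661 fix outer 25.885854077311503 tips 10.680281624564103 8.777067223197133 throat -20.49905115454027
fix face slope -4 14.07 25.71
fix face slope 8 13.57 25.56
worm -44.01569212267589 [ 0.53549254 -0.02611898  0.01885162]
```

View pics/w10.png

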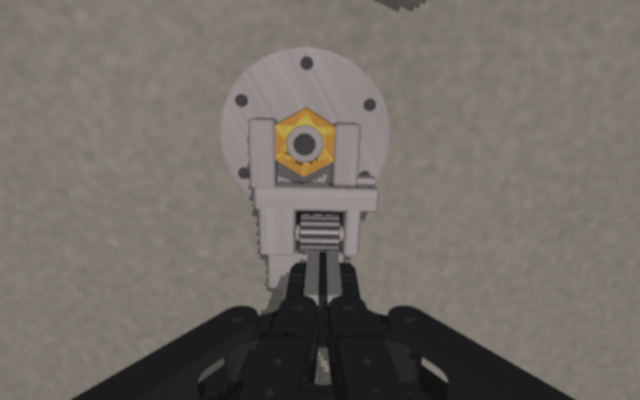

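The jaw is snug. The last stroke slipped (drag up to about 9 N), the measured opening barely changed (27.75 to 27.6 mm), and the picture shows both jaws against the nut's flats at (304,143). Next I'll move the open fingers over the handle at radius 113 mm, x = -40.

```bash
python3 -m pendant '[[[0,0,20],0,-1],[[0,0,20],0,0],[[-25,-6,0],-0.01,0],[[-25,-6,0],0,0],[[-9,-2.5,0],0,0],[[0,0,-10],0,0],[[0,0,0],0,0],[[0,0,0],0,0]]'
```

```text
time_s: 19.58
position: [0.4745, -0.0444, 0.0626]
tool_rot: [[0.934, 0.357, 0.027], [0.357, -0.934, -0.021], [0.018, 0.029, -0.999]]
ft_force: [-0.7, -0.1, 0.3]
grip_width: 0.0429
```

```bash
python3 -m pendant '[[[-6,0,-15],0,0],[[0,0,-15],0,0],[[0,0,-10],0,0],[[0,0,0],0,0],[[0,0,0],0,0]]'; python3 jawm.py w11.png
```

```text
time_s: 20.2
position: [0.4706, -0.0444, 0.0218]
tool_rot: [[0.933, 0.358, 0.029], [0.358, -0.933, -0.021], [0.02, 0.03, -0.999]]
ft_force: [0.3, 0.1, 0.3]
grip_width: 0.0428
20.2 [ 0.47063798 -0.04436224  0.02180261] 20.998866424116812Traceback (most recent call last):
  File "jawm.py", line 9, in <module>
    fi=np.median([t[f&(s>k)&(s<k+3)].min() for k in range(-6,8,3)]); mi=np.median([t[q&(s>k)&(s<k+3)].max() for k in range(-6,8,3)])
                  ~~~~~~~~~~~~~~~~~~~~~~^^
    return umr_minimum(a, axis, None, out, keepdims, initial, where)
ValueError: zero-size array to reduction operation minimum which has no identity
```

```bash
python3 -m pendant '[[[-1,1,-10],0,0],[[0,0,-7],0,0],[[0,0,0],0,-0.35],[[0,0,0],0,-0.35],[[0,0,0],0,-0.35]]' 30
```

```text
time_s: 20.88
position: [0.4697, -0.0433, 0.0041]
tool_rot: [[0.933, 0.358, 0.03], [0.358, -0.933, -0.021], [0.021, 0.031, -0.999]]
ft_force: [-0.6, 0.5, -0.9]
grip_width: 0.0277
```

```bash
python3 -m pendant '[[[-1.9,5.6,0],-0.052,-0.35],[[-1.8,5.7,0],-0.052,-0.35],[[-1.3,5.8,0],-0.052,-0.35],[[-1,5.8,0],-0.052,-0.35],[[-0.7,5.9,0],-0.052,-0.35],[[-0.5,5.9,0],-0.052,-0.35],[[0,5.9,0],-0.052,-0.35],[[0,5.9,0],-0.052,-0.35]]'
```

```text
time_s: 21.88
position: [0.4634, 0.0014, 0.0051]
tool_rot: [[0.998, -0.063, 0.021], [-0.062, -0.997, -0.038], [0.023, 0.036, -0.999]]
ft_force: [0.4, -2.1, -1.3]
grip_width: 0.0277
```

```bash
python3 -m pendant '[[[0.5,5.8,0],-0.052,-0.35],[[0.8,5.8,0],-0.052,-0.35],[[1.1,5.8,0],-0.052,-0.35],[[1.4,5.7,0],-0.052,-0.35],[[1.7,5.7,0],-0.052,-0.35],[[1.9,5.6,0],-0.052,-0.35],[[2.3,5.5,0],-0.052,-0.35],[[2.5,5.4,0],-0.052,-0.35],[[2.8,5.3,0],-0.052,-0.35]]'
```

```text
time_s: 23.0
position: [0.4774, 0.051, 0.0053]
tool_rot: [[0.855, -0.518, -0.004], [-0.518, -0.854, -0.047], [0.021, 0.042, -0.999]]
ft_force: [-1.6, -2.3, -1.5]
grip_width: 0.028
```

```bash
python3 -m pendant '[[[3,5.1,0],-0.045,-0.35],[[3.2,5,0],-0.045,-0.35],[[3.3,4.8,0],-0.045,-0.35],[[2,3,0],-0.03,-0.35],[[0,0,0],0,-0.35],[[-1,-1.6,0],0,0.2],[[0,0,0],0,0.2],[[0,0,0],0,0.2]]'
```

```text
time_s: 24.0
position: [0.4877, 0.0666, 0.0056]
tool_rot: [[0.756, -0.654, -0.012], [-0.654, -0.755, -0.047], [0.022, 0.044, -0.999]]
ft_force: [-0.0, 0.6, -0.2]
grip_width: 0.0513
```

```bash
python3 -m pendant '[[[0,0,10],0,0.2],[[0,0,25],0,0.2],[[0,0,30],0,0.2],[[0,0,25],0,0.2],[[8,-6,0],0,0.2],[[0,0,0],0,0.2],[[0,0,0],0,0.2]]'
python3 - <<'E'
from meas import *
im,d,c,st=pic('wrist'); save('w12.png',im); np.savez('w12.npz',im=im,d=d,K=c[0],R=c[1],o=c[2]); print(st['time_s'],st['position'])
K,R,o=c; v,u=np.mgrid[0:400,0:640]
D=d[...,None]*np.stack([(u-K[0,2])/K[0,0],(v-K[1,2])/K[1,1],np.ones_like(u)],-1); W=D@R.T+o
N=np.array([.5742,-.0041]); g=cv2.cvtColor(im,cv2.COLOR_RGB2HSV)[...,1]<70
h=(W[...,2]>.0085)&(W[...,2]<.018)&g
def fr(a):
    a=np.radians(a);e=np.array([np.cos(a),np.sin(a)]);n=np.array([-e[1],e[0]]);return (W[...,:2]-N)@e*1000,(W[...,:2]-N)@n*1000
a=-39.
for _ in range(4):   # yaw from the fixed jaw's outer edge
    s,t=fr(a); f=h&(t>18)&(t<34)&(s>-14)&(s<10); xs=np.arange(-13,9,2); ys=[np.percentile(t[f&(s>=k)&(s<k+2)],98) for k in xs]; a+=np.degrees(np.arctan(np.polyfit(xs,ys,1)[0]))
s,t=fr(a); f=h&(t>10)&(t<34)&(s>-12)&(s<25); q=h&(t<-10)&(t>-32)&(s>-12)&(s<25)
fi=np.median([t[f&(s>k)&(s<k+3)].min() for k in range(-8,7,3)]); mi=np.median([t[q&(s>k)&(s<k+3)].max() for k in range(-8,7,3)])
print('wrench yaw',a,'fixed',fi,'mov',mi,'open',fi-mi,'tips',s[f].max(),s[q].max(),'z',np.median(W[f][:,2]))
hs=cv2.cvtColor(im,cv2.COLOR_RGB2HSV); b=cv2.inRange(hs,(12,90,80),(35,255,255))>0; b&=(W[...,2]>.011)&(np.hypot(*(W[...,:2]-N).transpose(2,0,1))<.02)
P=W[b][:,:2]*1000; print('brass',b.sum(),P.min(0)/2+P.max(0)/2)
w=lambda a:[np.ptp(P@[np.cos(np.radians(a+k)),np.sin(np.radians(a+k))]) for k in(30,90,150)]
best=min(np.arange(-50,-20,.5),key=lambda a:max(w(a))); print('corner',best,w(best))
E
```

```text
time_s: 24.88
position: [0.4955, 0.0603, 0.0997]
tool_rot: [[0.756, -0.654, -0.013], [-0.654, -0.755, -0.047], [0.021, 0.044, -0.999]]
ft_force: [-1.6, 0.2, 0.7]
grip_width: 0.0514
24.875 [0.49547735 0.06033563 0.09971947]
wrench yaw -38.58316367215438 fixed 14.216592268387075 mov -13.669724938469372 open 27.886317206856447 tips 9.858285040632866 8.957382983929612 z 0.01238353318981475
brass 1202 [574.14607026  -3.68030383]
corner -39.5 [np.float64(27.16600891859582), np.float64(27.30321034251483), np.float64(27.247952125446886)]
```

View pics/w12.png

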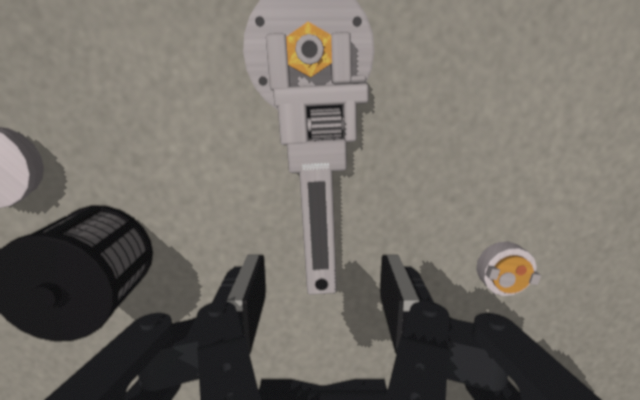

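The nut at (309,48) is still clamped between the jaws. Wrench yaw is -38.6° and the nut corner is at -39.5°, about 60° clockwise from the start. The basket (75,270) and holder (508,272) are standing. Handing in.

```bash
python3 -c "
from rig import ticket; print(ticket.close_job())"
```

```text
the job is handed in; nothing more can be done
None
```

I placed the wrench flat round the nut, closed its jaw in six worm strokes until the fingertip slipped, and swung the handle clockwise. I then let go, lifted clear and handed in at about 25 s; the hand-in gave no verdict.

**Last checks:**
- **Nut turn:** its corner went from about 20–21° to -39.5°, roughly 60° clockwise. The wrench yaw of -38.6° agrees to about 1°.
- **Jaw:** opening measured 27.9 mm, against 27.6 mm before the swing. Both are slightly over the nominal 27 mm, probably the depth image's edge bias, and below the 28.7 mm limit.
- **Wrench position:** the nut sits about 4 mm forward of the mouth point and within 1 mm sideways. The wrench is flat.
- **Bystanders:** the basket and holder are standing in the last picture. The jar was not in that view and the dish is cut off at its edge. I didn't re-measure any of the four positions, but no contact forces pointed to a touch.

**Disagreements:** the nut's corner angle read 21.0° and 19.5° in two earlier views. The jaw opening before closing read 34 mm in the first view and 36 mm later. A loose colour measurement first put the nut 1–2 mm off and was replaced by the depth one. A few other readings failed and I did not use them.

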